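# Clamp a returned wheel bearing in the marking jig and keep hold of the trigger

### The arm

A 7-joint arm with a two-finger parallel gripper is mounted at the origin on the work surface. World frame = base frame: x ahead of the robot, y to its left, z up, the work surface at z = 0. Lengths are in m, angles in rad, forces in N, time in s.
With the tool pointing down it reaches from about 0.4 to 0.9 m from the base axis. Payload 5.5 kg.
Tool frame: the origin (TCP) lies midway between the tips of the shut fingers; the grasp point (between the pads) lies 19 mm behind it (manip.grip_depth is the distance from the TCP to the grasp point, in m); z points along the fingers, x is the direction in which the jaws open and shut, and the axes are right-handed (so a half turn about z gives the same grasp; the last joint's range is limited). The gripper opens to 92 mm and grips with 3 to 60 N. Pads are 19 mm wide; open, the fingers measure 130 mm over their backs; the gripper's body (75 mm by 190 mm) begins 47 mm behind the grasp point.
Start: joints at [-0.991, 0.501, -0.427, 1.55, 0.221, 1.138, -0.21], TCP at [0.202, 0.618, 0.227] pointing down, gripper open.
Joint ranges: [-2.88, 2.88], [-0.31, 2.03], [-1.54, 1.56], [0.2, 2.42], [-1.41, 4.55], [0.19, 2.02], [-2.57, 2.57]. Speed limits (rad/s): [2.57, 2.57, 3.14, 3.14, 3.14, 3.14, 3.14].

### API

Orientations are given as a unit quaternion [x, y, z, w].
In Python, from bench import manip, effector, viewer gives the robot as it stands. Calls block until the motion is done:
- manip.move_pose(position, orientation): joint-space move of the TCP to a pose.
- manip.servo_line(position, ori=None, vel=0.15): straight line of the TCP; ori=None keeps the orientation; vel is the mean speed in m/s.
- manip.movej(angles): joint-space move.
- effector.open_jaws() and effector.close(f_grip=None): open the fingers fully, or close them until they stop; f_grip is the grip in N (None keeps the last).
- manip.sleep(seconds).
- manip.solve_ik(position, orientation): joint angles nearest the present ones, or None.
- viewer.get_image(name): name is "scene" or "top" or "wrist"; returns the picture (420x560x3 uint8, red, green, blue); there is no depth.
- viewer.get_calibration(name): a dict with "vfov" (degrees; the focal length in pixels is half the picture's height over the tangent of half this angle, whatever the lens; pixels are square), "cx", "cy" (the principal point, pixels), "eye" and "attitude" of the camera in the world. Camera axes: x right, y down, z forward; pixel columns grow to the right and rows downward; lengths in m; the calibration is good to about 2 mm. A picture is of the moment at which its call begins: read the wrist's pose just before it. get_calibration takes no time and is no camera call; for the wrist camera it gives the pose at the moment of the call.
A pose or a line that the arm cannot do raises manip.PlanningError and nothing moves.
- manip.hand_in(): hands the job in, once; it reports no verdict.
Readings, each from a call of its own:
- manip.current_clock(): time.
- manip.current_q(): joint angles.
- manip.current_joint_velocities(): joint speeds.
- manip.current_tau(): joint torques, N m.
- manip.current_tool_pos(): TCP position.
- manip.current_tcp_rot(): TCP orientation.
- manip.current_force(): force on the tool from outside, world axes, zero at the start.
- manip.current_wrist_torque(): the same for the moment, N m.
- manip.current_finger_gap(): finger opening in m.
Only numpy, scipy, OpenCV 4.12 (cv2) and the standard library are available. Lean on these libraries where they do the work, as an engineer would, in place of code of your own. Each camera call takes 0.05 s, during which the arm holds its last target.

### The job

Take the tall wheel bearing with the rust-brown seals from the returns tray and lower it over the jig's upright spindle until it sits flat on the shoulder; do not drop it on. Let go of it, then pump the green trigger of the ratchet clamp until the rubber pad meets the bearing, and keep the trigger squeezed so that the pad presses with about one kilogram (10 N) - enough to hold the race still for the engraver, never so hard that it is crushed out of round. Move the pad with the trigger only, leave everything else on the bench where it is, and finish like that, with the trigger still held.

Things in the scene. Friction and masses are not known exactly. Their poses are not given: they have to be found in the camera images.
- bearing: Tall double-row wheel bearing: steel ring 52 mm outside diameter, 25 mm bore, 37 mm high, rust-brown seals in both end faces, about 0.33 kg. Three bearings lie flat in a row, 90 mm apart, in a steel tray (160 mm across the row, rim 12 mm high), in changing order; only this one has brown seals. Origin: centre of its underside (2 mm above the bench while in the tray); z up along the bore.
- jig: Marking jig, fixed: aluminium base plate 345 x 110 x 12 mm with a spindle at one end and a one-hand ratchet clamp at the other. Origin on the bench; x runs along the clamp's bar towards the spindle, z up. In this frame (mm): spindle axis x 130, y 0; grey clamp housing x -103 to -17, y -22 to 22, up to z 74, cheeks up to z 101 at x -64 to -36.
- seat (a point): Centre of the shoulder on which the bearing is to sit, on the spindle axis, 30 mm above the bench. Shoulder 38 mm diameter; the spindle above it is 22 mm diameter (1.5 mm slack all round in the bearing's bore).
- spindle_tip (a point): Top of the spindle, 60 mm above the shoulder, 90 mm above the bench; the last 10 mm taper to 14 mm diameter.
- pad_face (a point): Centre of the front face of the clamp's round rubber pad (34 mm diameter, 48 mm above the bench). It advances along jig x; at the start it is 20 to 44 mm short of the side of the seated bearing (jig x 104 mm). On touching, the bearing first shifts 1.5 mm until its bore meets the spindle; then the rubber gives 1 mm for every 4 N of push.
- pad: The rubber pad itself, on the end of the bar; origin as the bar's, 40 mm behind the pad's face and 48 mm below it (so at bench level).
- bar: Flat toothed steel bar that carries the pad and slides through the clamp housing, teeth (4 mm pitch) on its upper edge, a pull-back hook at its tail. Origin at bench level; 40 mm behind the uncompressed pad's face. It slides with about 3 N of friction.
- trigger (a joint): Trigger angle: 0 at rest (its grip half nearly upright), up to 0.44 as its top is pulled towards the fixed handle (jig -x). A spring returns it (1.5 to 2.6 N at the grip). When pulled, its pawl pushes the bar and pad forward about 28 mm per rad after up to 4 mm of slack; when let back the pawl clicks over the teeth and the bar stays (it may slip back 1 to 2 mm). A full pull gains 8 to 13 mm.
- trigger_blade: The green trigger lever: a bar 10 mm thick (jig x), 20 mm wide (jig y), reaching 84 mm above its hinge, its top 172 mm above the bench and 2 mm further forward (towards the pad) at rest than the grip point. Origin on the hinge line, which runs along jig y at jig x -50, z 88 mm.
- trigger_front (a point): Grip point on the trigger's front (pad-side) face, 59 mm above the hinge, 147 mm above the bench. At rest it is 66 mm in front of the handle's back face along jig x, squeezed fully home 40 mm. The pad's push is about 2.1 times the pull here beyond spring and friction. The clamp has no lock: the pad presses only while the trigger is kept pulled.
- handle_back (a point): Point on the back face (away from the trigger) of the fixed dark handle, 150 mm above the bench. The handle is an upright bar 20 mm thick (jig x), 26 mm wide (jig y), centred at jig x -92 mm, from 66 to 172 mm above the bench; open bench behind it apart from the bar's tail, below 70 mm.
- flat_bearing: Bystander in the tray: flat ball bearing 62 mm diameter, 16 mm high, black seals. Origin under its centre.
- cup: Bystander in the tray: plain steel bearing cup 59 mm diameter, 18 mm high. Origin under its centre.
- white_carton: Bystander: white carton 125 x 90 x 55 mm. Origin under its centre.
- brown_carton: Bystander: brown carton 140 x 100 x 75 mm. Origin under its centre.
- grease_tin: Bystander: grease tin 80 mm diameter, 62 mm high. Origin under its centre.
- engraver: Bystander: grey pen engraver lying on the bench, 160 mm long, 30 mm thick. Origin under it, near the middle.
- brush: Bystander: cleaning brush 200 mm long lying on the bench. Origin under its middle.
- spanner: Bystander: steel spanner 180 mm long lying on the bench. Origin under its middle.
Mind the look-alikes: they are no part of the job. Leave any pink look-alike of the bearing alone.

How it is judged:
On the way, in this order (a step that is already met when the one before it is completed fails the run):
1. the bearing sits flat on the spindle's shoulder and has been let go, the pad not yet on it (horizontal distance between bearing and seat below 0.0035 m and z of bearing in the frame of seat between -0.002 and 0.002 m and angle between bearing's own z axis and vertical below 0.06 rad and contact force between each of the fingers, the arm, pad and bearing below 0.2 N), for 0.2 s.
2. the pad, worked by the trigger, has come up to the bearing and touches it (horizontal distance between bearing and seat below 0.0035 m and z of bearing in the frame of seat between -0.002 and 0.002 m and angle between bearing's own z axis and vertical below 0.06 rad and contact force between each of the fingers, the arm and bearing below 0.2 N and contact force between pad and bearing above 1 N and contact force between the fingers and trigger_blade above 0.5 N), for 0.1 s.
At the end, for the whole second after the job is handed in: Bearing flat on the shoulder (3.5 mm of the spindle axis, 2 mm of its height, tilt under 0.06 rad), not touched by the robot; pad presses it with 5 to 20 N; fingers still pull the trigger (over 1 N, more than 0.03 rad from rest) (horizontal distance between bearing and seat below 0.0035 m and z of bearing in the frame of seat between -0.002 and 0.002 m and angle between bearing's own z axis and vertical below 0.06 rad and contact force between each of the fingers, the arm and bearing below 0.2 N and contact force between pad and bearing between 5 and 20 N and contact force between the fingers and trigger_blade above 1 N and value of joint trigger above 0.03 rad); the arm keeps its last pose, push and grip.
It fails at once if the pad crushes the bearing (more than 30 N) (contact force between pad and bearing above 30 N).
It fails at once if the bearing is dropped down the spindle (faster than 0.6 m/s) (horizontal distance between bearing and seat below 0.006 m and linear speed of bearing above 0.6 m/s).
It fails at once if the robot pushes or pulls the bar or pad directly (more than 2 N) (contact force between any of the fingers, the arm and bar above 2 N).
It fails at once if another thing on the bench or in the tray is shifted by more than 25 mm (distance of any of flat_bearing, cup, white_carton, brown_carton, grease_tin, engraver, brush, spanner from where it was at the start of the episode above 0.025 m).
It also fails if it takes over 64 s, if anything falls off the work surface, if the arm or the gripper's body presses on something with over 40 N, if the wrist force passes 120 N, or if a joint passes its speed limit or range.

## Working session

There is one attempt and no reset: what is moved stays moved. The work goes in short steps, each a Python script; the robot and the scene stay as the last script left them, time stands still between calls to the robot, and variables do not carry over. Pictures are saved under pics/ and viewed, and the job is handed in when it is done.

```bash
ls; mkdir -p pics; python3 - <<'E'
from bench import manip, effector, viewer
import cv2
for n in ["scene","top","wrist"]:
    im=viewer.get_image(n); cv2.imwrite(f"pics/a_{n}.png",im[:,:,::-1]); print(n,viewer.get_calibration(n))
print(manip.current_clock(),manip.current_tool_pos(),manip.current_tcp_rot(),manip.current_finger_gap(),manip.grip_depth)
E
```

```text
pics
scene {'vfov': 48.975242675335316, 'cx': 279.03211905503434, 'cy': 210.02595671105502, 'eye': array([ 1.27548683, -0.69817425,  0.98606115]), 'attitude': array([ 0.84959966,  0.33876166, -0.15932748, -0.37153157])}
top {'vfov': 55.16057675214144, 'cx': 284.60710815101805, 'cy': 205.22157051144995, 'eye': array([ 0.47987296, -0.01694125,  1.48777388]), 'attitude': array([-0.6963738 ,  0.71658768, -0.01999102,  0.03414656])}
wrist {'vfov': 58.53930072101974, 'cx': 279.4053221505948, 'cy': 214.10265512885752, 'eye': array([0.13804696, 0.63828557, 0.384497  ]), 'attitude': array([0.80314831, 0.58219307, 0.0734667 , 0.10298868])}
0.15 [0.20235465 0.61714581 0.22592126] [ 8.09762409e-01  5.86757453e-01 -6.01732316e-04  4.11854210e-04] 0.0919254663625883 0.0188
```

View pics/a_scene.png

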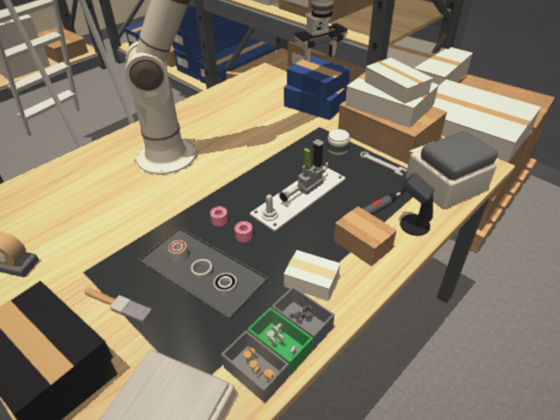

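View pics/a_top.png

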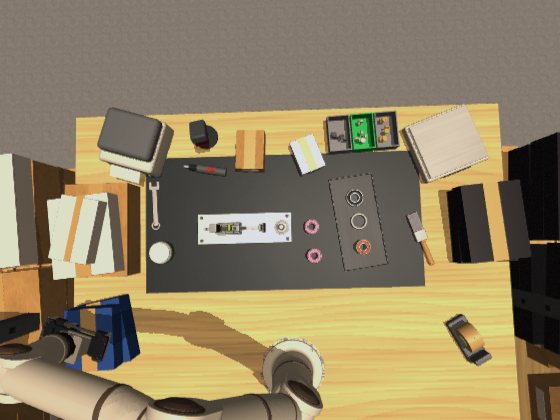

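View pics/a_wrist.png

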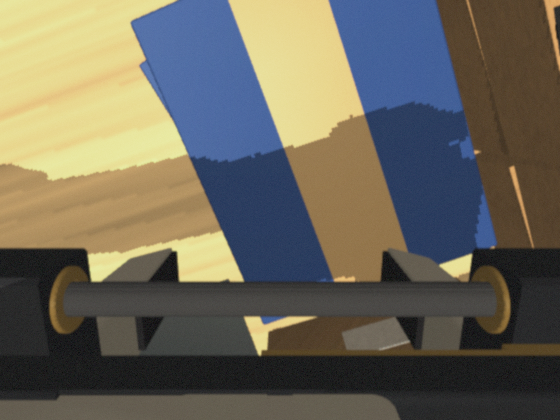

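Candidates: the tray rings, top view (363,247) rust/red, (359,221) plain grey, (354,198) black, and the pink look-alikes at (312,227) and (314,256). By its description the target should be (363,247). I'll check it in a crop.

```bash
cat > h.py <<'E'
from bench import manip, effector, viewer
import numpy as np, cv2
from scipy.spatial.transform import Rotation as R
def ray(c,u,v):
    f=210/np.tan(np.radians(c["vfov"])/2)
    d=R.from_quat(c["attitude"]).apply([(u-c["cx"])/f,(v-c["cy"])/f,1.0]); return c["eye"],d/np.linalg.norm(d)
def plane(c,u,v,z):
    e,d=ray(c,u,v); return e+d*(z-e[2])/d[2]
def tri(obs):
    A=np.zeros((3,3));b=np.zeros(3);rs=[ray(*o) for o in obs]
    for e,d in rs:
        P=np.eye(3)-np.outer(d,d);A+=P;b+=P@e
    p=np.linalg.solve(A,b); return p,[np.linalg.norm((np.eye(3)-np.outer(d,d))@(p-e)) for e,d in rs]
def proj(c,p):
    f=210/np.tan(np.radians(c["vfov"])/2)
    q=R.from_quat(c["attitude"]).inv().apply(np.asarray(p)-c["eye"]); return q[0]/q[2]*f+c["cx"],q[1]/q[2]*f+c["cy"]
def crop(im,x0,y0,x1,y1,k,name):
    cv2.imwrite("pics/"+name,cv2.resize(im[y0:y1,x0:x1,::-1],None,fx=k,fy=k,interpolation=cv2.INTER_CUBIC))
def down(yaw): # tool z down, tool x at angle yaw in world
    x=np.array([np.cos(yaw),np.sin(yaw),0]);z=np.array([0,0,-1.]);y=np.cross(z,x)
    return R.from_matrix(np.c_[x,y,z]).as_quat()
E
python3 - <<'E'
from h import *
t=cv2.imread("pics/a_top.png")[:,:,::-1];s=cv2.imread("pics/a_scene.png")[:,:,::-1]
a=cv2.resize(t[170:280,185:395],None,fx=3.8,fy=3.8,interpolation=cv2.INTER_CUBIC)
cv2.imwrite("pics/b_top.png",a[:,:,::-1])
crop(s,130,120,360,320,3.0,"b_scene.png")
c=viewer.get_calibration("top")
for n,u,v in [("brown",363,247),("cup",359,221),("flat",354,198),("p1",312,227),("p2",314,256),("spindle",281,227),("handle?",210,229)]: print(n,plane(c,u,v,0.03))
E
```

```text
brown [ 0.43333076 -0.26679453  0.03      ]
cup [ 0.52710393 -0.25638717  0.03      ]
flat [ 0.61101854 -0.24180819  0.03      ]
p1 [ 0.51026108 -0.08616185  0.03      ]
p2 [ 0.40592394 -0.08990765  0.03      ]
spindle [0.51343232 0.02597359 0.03      ]
handle? [0.51347267 0.28427733 0.03      ]
```

View pics/b_top.png

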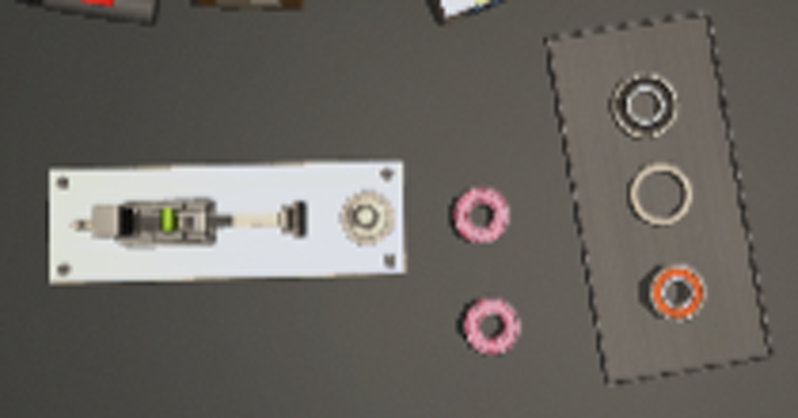

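View pics/b_scene.png

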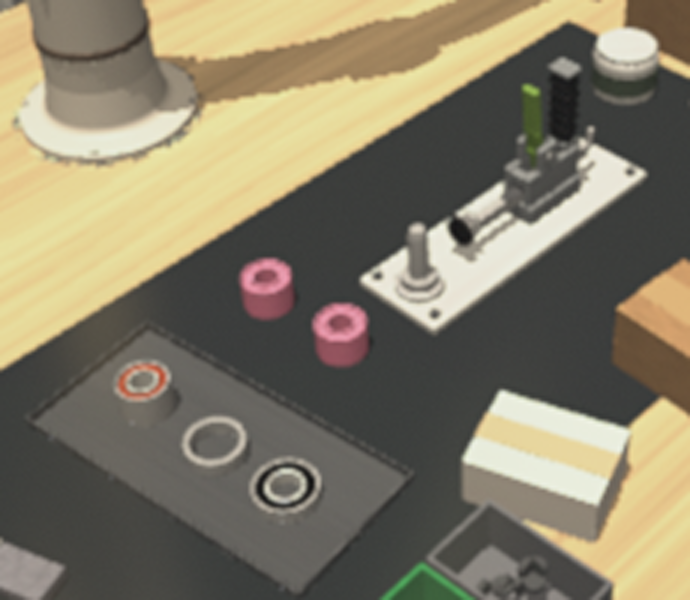

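Both views agree. The orange-brown sealed ring at top (363,247) / scene (177,247) is the tall bearing in the tray; the two pink ones are decoys. Next I'll measure it, the jig and the spindle tip.

```bash
python3 - <<'E'
from h import *
t=cv2.imread("pics/a_top.png");s=cv2.imread("pics/a_scene.png")
ct,cs=viewer.get_calibration("top"),viewer.get_calibration("scene")
def cen(im,x0,y0,x1,y1,fn):
    h=cv2.cvtColor(im,cv2.COLOR_BGR2HSV)[y0:y1,x0:x1].astype(int)
    m=fn(h); y,x=np.nonzero(m)
    (cx,cy),r=cv2.minEnclosingCircle(np.c_[x,y].astype(np.float32))
    return x.mean()+x0,y.mean()+y0,len(x),cx+x0,cy+y0,r
br=lambda h:((h[...,0]<14)&(h[...,1]>110))
a=cen(t,345,230,382,265,br);b=cen(s,160,232,195,262,br);print(a,b)
p,e=tri([(ct,a[0],a[1]),(cs,b[0],b[1])]);print("bearing top",p,e, plane(ct,a[0],a[1],.039),plane(cs,b[0],b[1],.039))
gr=lambda h:((h[...,0]>30)&(h[...,0]<75)&(h[...,1]>120))
print("trig",cen(t,205,205,260,250,gr),cen(s,290,135,330,185,gr))
# base plate in top
h=cv2.cvtColor(t,cv2.COLOR_BGR2HSV).astype(int); m=((h[...,2]>170)&(h[...,1]<60)).astype(np.uint8)
m[:205]=0;m[252:]=0;m[:,:190]=0;m[:,300:]=0
m=cv2.morphologyEx(m,cv2.MORPH_CLOSE,np.ones((9,9)))
cn=max(cv2.findContours(m,0,2)[0],key=cv2.contourArea); r=cv2.minAreaRect(cn);print(r)
bx=cv2.boxPoints(r); P=np.array([plane(ct,*q,.012) for q in bx]);print(bx,P)
crop(t[:,:,::-1],195,205,300,250,7,"c_top.png"); crop(s[:,:,::-1],245,130,350,230,6,"c_scene.png")
E
```

```text
(np.float64(362.93150684931504), np.float64(246.93150684931507), 73, 362.81325340270996, 246.74096298217773, 6.42713737487793) (np.float64(176.65217391304347), np.float64(246.41304347826087), 46, 177.0, 247.0, 7.615873336791992)
bearing top [ 0.43309987 -0.26635344  0.03697563] [np.float64(0.0011983432905840286), np.float64(0.0011983432905839867)] [ 0.43386798 -0.26501874  0.039     ] [ 0.43403541 -0.26814446  0.039     ]
trig (np.float64(228.92000000000002), np.float64(227.56), 25, 229.0, 227.5, 2.6926822662353516) (np.float64(306.9010989010989), np.float64(158.52747252747253), 91, 306.0, 159.5, 11.543496131896973)
((244.1773681640625, 228.0627899169922), (29.36765480041504, 93.12815856933594), 88.45184326171875)
[[197.23357 214.64235]
 [290.32773 212.1263 ]
 [291.12115 241.48323]
 [198.02701 243.99928]] [[ 0.56815547  0.33459611  0.012     ]
 [ 0.56747195 -0.00927041  0.012     ]
 [ 0.4599353  -0.00906453  0.012     ]
 [ 0.46014082  0.33287433  0.012     ]]
```

View pics/c_top.png

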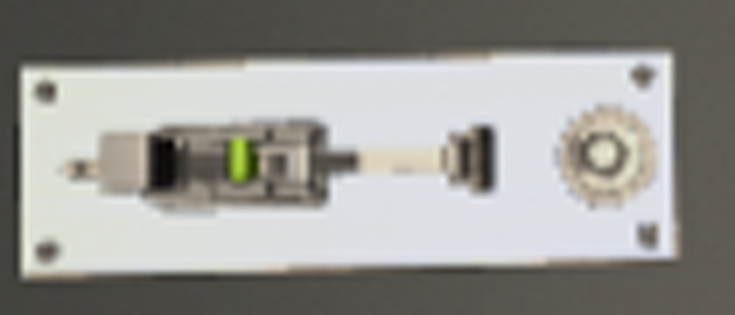

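View pics/c_scene.png

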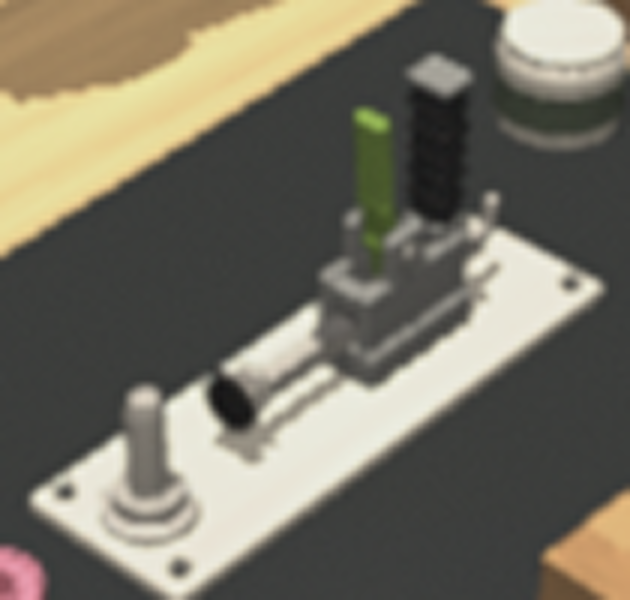

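```bash
python3 - <<'E'
from h import *
ct,cs=viewer.get_calibration("top"),viewer.get_calibration("scene")
print("tip",tri([(ct,281.1,226.9),(cs,269.2,194.7)]),plane(ct,281.1,226.9,.09),plane(cs,269.2,194.7,.09),"shoulder",plane(ct,281.4,227.3,.03))
for y in (98,-82):
    q=manip.solve_ik([.4335,-.2665,.012],down(np.radians(y)));print(y,None if q is None else np.round(q,2))
for y in (0,180):
  for z in (.042,.17):
    q=manip.solve_ik([.513,.026,z],down(np.radians(y)));print("pl",y,z,None if q is None else np.round(q,2))
for y in (0,180,90,-90):
    q=manip.solve_ik([.513,.19,.132],down(np.radians(y)));print("tr",y,None if q is None else np.round(q,2))
print(manip.current_clock())
E
```

```text
tip (array([0.51294278, 0.02446412, 0.09296114]), [np.float64(0.0009368726851585462), np.float64(0.0009368726851585366)]) [0.51238809 0.02385046 0.09      ] [0.51100947 0.0275898  0.09      ] shoulder [0.51230621 0.02455388 0.03      ]
98 [ 0.33  0.56  0.2   2.05 -0.21  0.55  2.39]
-82 [-0.01  0.65  0.64  2.06 -0.65  0.64 -0.36]
pl 0 0.042 [-0.15  0.5   0.06  2.03 -0.05  0.61 -0.06]
pl 0 0.17 [-0.19  0.3   0.1   1.96 -0.04  0.89 -0.07]
pl 180 0.042 [-1.02  1.1   1.35  2.06 -1.23  1.17 -2.23]
pl 180 0.17 [-1.07  0.72  1.36  1.98 -0.79  1.13 -2.51]
tr 0 [-0.37  0.4  -0.04  1.9   0.02  0.84 -0.42]
tr 180 [ 0.1   0.48 -0.63  1.89  0.36  0.89  2.43]
tr 90 [-0.14  0.42 -0.32  1.9   0.17  0.85  1.02]
tr -90 [-0.6   0.41  0.24  1.91 -0.13  0.83 -1.86]
0.15
```

```bash
python3 - <<'E'
from h import *
manip.move_pose([.22,.55,.32],manip.current_tcp_rot())
manip.move_pose([.43,-.27,.28],down(np.radians(-82)))
for i,(dx,dy) in enumerate([(0,0),(-.05,0.03)]):
    if i: manip.servo_line([.43+dx,-.27+dy,.24])
    c=viewer.get_calibration("wrist");im=viewer.get_image("wrist")
    np.save(f"pics/w{i}.npy",c,allow_pickle=True);cv2.imwrite(f"pics/w{i}.png",im[:,:,::-1])
    h=cv2.cvtColor(im,cv2.COLOR_RGB2HSV).astype(int);m=((h[...,0]<14)&(h[...,1]>110)).astype(np.uint8)
    n,l,st,ce=cv2.connectedComponentsWithStats(m)
    for k in range(1,n):
        if st[k][4]>150: print(i,st[k],ce[k])
print(manip.current_tool_pos(),manip.current_clock(),manip.current_force())
E
```

```text
0 [257 157  42  42 692] [277.49855491 177.34971098]
1 [291 113  48  49 937] [314.62113127 137.04909285]
[ 0.38141509 -0.24049611  0.2408591 ] 4.3917 [-0.07104725 -0.58982659  0.77660351]
```

View pics/w0.png

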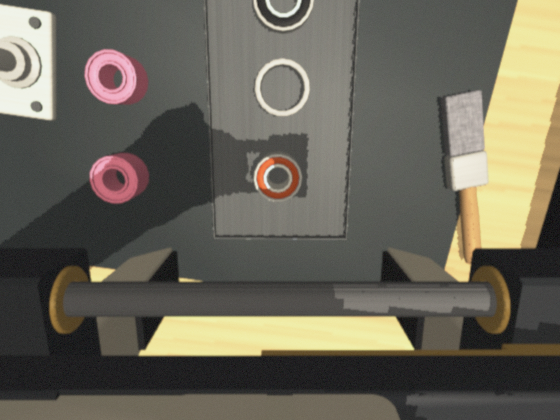

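View pics/w1.png

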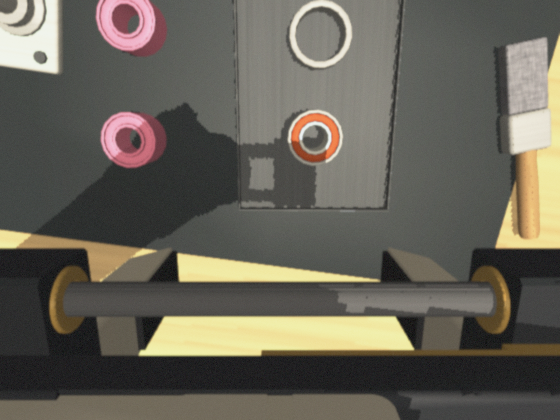

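The brown ring is clear at (278,178) in the first wrist view and (315,137) in the second, beside the cup and the flat bearing. Next I'll triangulate it.

```bash
python3 - <<'E'
from h import *
c0,c1=[np.load(f"pics/w{i}.npy",allow_pickle=True).item() for i in (0,1)]
a=(257+20.5,157+20.5);b=(291+23.5,113+24)
print(tri([(c0,*a),(c1,*b)]),plane(c0,*a,.039),plane(c1,*b,.039))
# bearing with all three cups: row direction & spindle shoulder/cup
print("cup",plane(c0,282,87,.02),plane(c1,320,35,.02))
E
```

```text
(array([ 0.43364696, -0.26647739,  0.03840777]), [np.float64(0.00022493557262742654), np.float64(0.0002249355726273961)]) [ 0.43361288 -0.26665335  0.039     ] [ 0.43379508 -0.26623093  0.039     ]
cup [ 0.52702167 -0.25815994  0.02      ] [ 0.52564645 -0.25793838  0.02      ]
```

```bash
python3 - <<'E'
from h import *
q=down(np.radians(-83))
manip.move_pose([.4337,-.2665,.10],q)
manip.servo_line([.4337,-.2665,.012],vel=.12)
effector.close(30); print(manip.current_finger_gap(),manip.current_force(),manip.current_tool_pos())
manip.servo_line([.4337,-.2665,.20],vel=.2)
manip.sleep(.2)
c=viewer.get_calibration("wrist");im=viewer.get_image("wrist");np.save("pics/w2.npy",c,allow_pickle=True);cv2.imwrite("pics/w2.png",im[:,:,::-1])
print(manip.current_finger_gap(),manip.current_force(),manip.current_tool_pos(),manip.current_clock())
E
```

```text
0.05066244657846549 [-0.38930854  0.49733377  1.23829057] [ 0.43371263 -0.26650398  0.012025  ]
0.05055252557446112 [ 0.52405979 -0.36784119 -3.40554478] [ 0.43315821 -0.26639038  0.19926702] 8.0
```

View pics/w2.png

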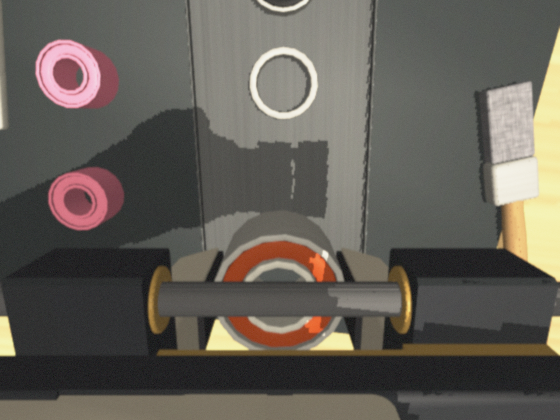

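The bearing is held upright between the pads with its ring centred near (281,293), and the wrist force of 3.4 N matches 0.33 kg. Next I'll measure its offset in the tool frame and view the spindle with the wrist camera from two places.

```bash
python3 - <<'E'
from h import *
c=np.load("pics/w2.npy",allow_pickle=True).item();im=cv2.imread("pics/w2.png")
h=cv2.cvtColor(im,cv2.COLOR_BGR2HSV).astype(int);m=((h[...,0]<14)&(h[...,1]>110)).astype(np.uint8)
m[:220]=0;m[360:]=0
y,x=np.nonzero(m);print(x.min(),x.max(),y.min(),y.max())
hull=cv2.convexHull(np.c_[x,y].astype(np.float32));pts=hull[:,0]; pts=pts[(pts[:,1]<348)]
el=cv2.fitEllipse(pts);print(el)
p=plane(c,*el[0],.19927+.027);tcp=np.array([.43316,-.26639,.19927]);th=np.radians(-83)
d=p-tcp;print(p,"tool x",d[0]*np.cos(th)+d[1]*np.sin(th),"tool y",d[0]*np.sin(th)-d[1]*np.cos(th))
q0=down(0)
manip.move_pose([.513,-.10,.24],q0)
for i,pos in enumerate([[.50,-.07,.22],[.53,-.03,.22]]):
    manip.servo_line(pos,ori=q0,vel=.2);manip.sleep(.2)
    c=viewer.get_calibration("wrist");im=viewer.get_image("wrist");np.save(f"pics/s{i}.npy",c,allow_pickle=True);cv2.imwrite(f"pics/s{i}.png",im[:,:,::-1]);print(manip.current_tool_pos(), manip.current_tcp_rot())
print(manip.current_clock())
E
```

```text
223 335 241 346
((279.30572509765625, 293.5602111816406), (106.03739166259766, 116.63612365722656), 90.99332427978516)
[ 0.43445353 -0.26615865  0.22627   ] tool x -7.197872142828725e-05 tool y -0.001312084551624111
[ 0.5003609  -0.07127946  0.22037793] [ 9.99999256e-01 -1.09636596e-03  4.28308226e-04  3.20223864e-04]
[ 0.52966493 -0.03088286  0.22009119] [ 9.99999680e-01 -7.99936358e-04 -2.16159648e-06  1.10760017e-05]
10.0917
```

View pics/s0.png

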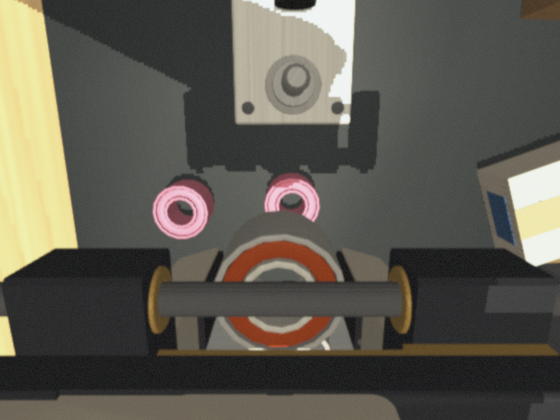

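View pics/s1.png

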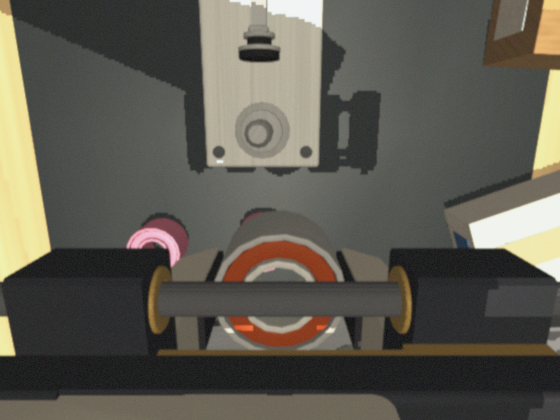

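```bash
python3 - <<'E'
from h import *
a=cv2.imread("pics/s0.png");b=cv2.imread("pics/s1.png")
A=cv2.resize(a[45:125,250:340],None,fx=6,fy=6,interpolation=cv2.INTER_CUBIC)[:,:390]
B=cv2.resize(b[90:170,220:310],None,fx=6,fy=6,interpolation=cv2.INTER_CUBIC)[:,:390]
g=np.hstack([A,B]);g=cv2.normalize(g,None,0,255,cv2.NORM_MINMAX)
cv2.imwrite("pics/s01.png",g)
E
```

```text
(no output)
```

View pics/s01.png

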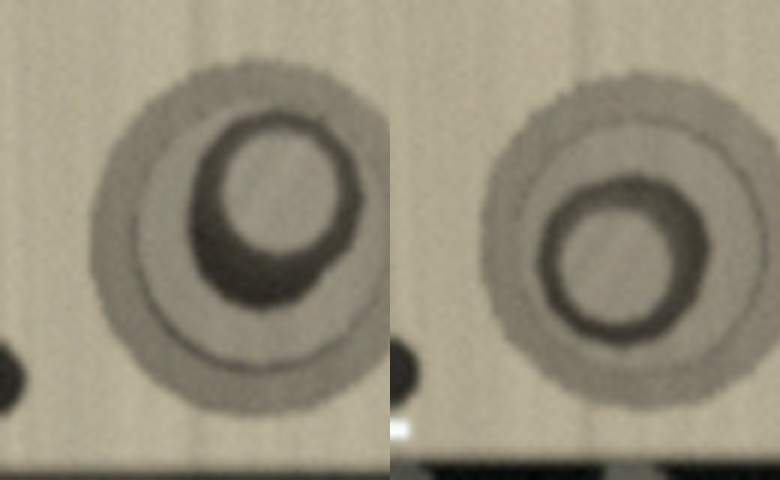

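The crops show the spindle's tip face at about (296.2,76.6) and (257.1,133.6), with the shoulder circle at about (293.4,83.9) and (262.1,130.4).

```bash
python3 - <<'E'
from h import *
c0,c1=[np.load(f"pics/s{i}.npy",allow_pickle=True).item() for i in (0,1)]
print("tip",tri([(c0,296.2,76.6),(c1,257.1,133.6)]),plane(c0,296.2,76.6,.09),plane(c1,257.1,133.6,.09))
print("sh",tri([(c0,293.4,83.9),(c1,262.1,130.4)]),plane(c0,293.4,83.9,.03),plane(c1,262.1,130.4,.03))
# bearing in tool from s0,s1
for i,t in ((0,[.50036,-.07128,.22038]),(1,[.52966,-.03088,.22009])):
    im=cv2.imread(f"pics/s{i}.png");c=(c0,c1)[i]
    h=cv2.cvtColor(im,cv2.COLOR_BGR2HSV).astype(int);m=((h[...,0]<14)&(h[...,1]>110)).astype(np.uint8);m[:220]=0;m[360:]=0
    y,x=np.nonzero(m);pts=cv2.convexHull(np.c_[x,y].astype(np.float32))[:,0];pts=pts[pts[:,1]<345]
    el=cv2.fitEllipse(pts);print(el[0],plane(c,*el[0],t[2]+.027)-t)
E
```

```text
tip (array([0.51231778, 0.02390477, 0.0894995 ]), [np.float64(7.287750389747694e-05), np.float64(7.287750389733534e-05)]) [0.51235542 0.02381349 0.09      ] [0.51228871 0.02396937 0.09      ]
sh (array([0.51284351, 0.02402246, 0.02259323]), [np.float64(0.00013485140035000777), np.float64(0.00013485140035002124)]) [0.51247254 0.02351741 0.03      ] [0.51329775 0.02420503 0.03      ]
(323.65887451171875, 319.271484375) [ 0.01689758 -0.00970332  0.027     ]
(279.2981872558594, 293.5649719238281) [-0.00045873  0.00154713  0.027     ]
```

```bash
python3 - <<'E'
from h import *
q0=down(0);T=np.array([.5123,.0229])
cmd=T.copy()
manip.servo_line([*T,.20],ori=q0,vel=.2)
manip.servo_line([*T,.108],ori=q0,vel=.15)
for k in range(2):
    manip.sleep(.15);p=np.array(manip.current_tool_pos());cmd+=T-p[:2];manip.servo_line([*cmd,.108],ori=q0,vel=.1)
manip.sleep(.2);print(cmd,manip.current_tool_pos(),manip.current_force())
c=viewer.get_calibration("wrist");im=viewer.get_image("wrist");np.save("pics/d0.npy",c,allow_pickle=True);cv2.imwrite("pics/d0.png",im[:,:,::-1])
cv2.imwrite("pics/d0s.png",cv2.resize(viewer.get_image("scene")[120:240,220:360,::-1],None,fx=5,fy=5,interpolation=cv2.INTER_CUBIC))
print(manip.current_clock())
E
```

```text
[0.51225613 0.02281065] [0.51221542 0.02274674 0.10794836] [-0.35632801 -0.52939859 -2.28422465]
12.4083
```

View pics/d0.png

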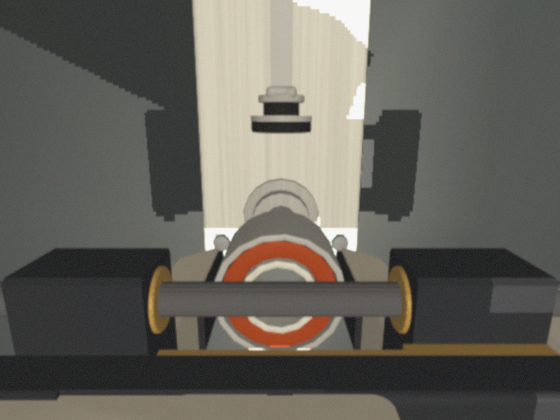

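View pics/d0s.png

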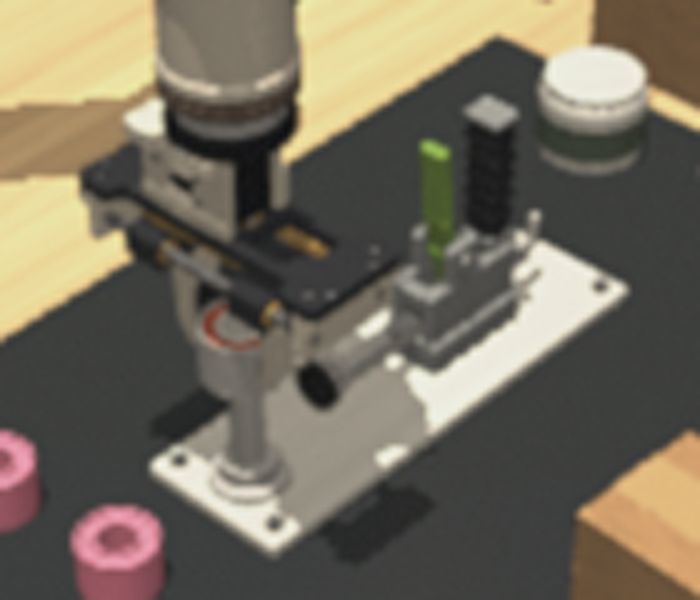

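The bearing sits straight above the spindle in both views. I'll lower it in force-checked steps.

```bash
cat > lower.py <<'E'
from h import *
q0=down(0);cmd=np.array([.51226,.02281]);f0=np.array(manip.current_force());z=.108;f0[2]=-3.0
while z>.0425:
    z-=.004 if z>.05 else .002
    manip.servo_line([*cmd,z],ori=q0,vel=.06)
    f=np.array(manip.current_force())-f0;p=manip.current_tool_pos()
    print(round(z,4),np.round(p,4),np.round(f,2))
    if f[2]>12: print("STOP");break
    if np.hypot(f[0],f[1])>2.0:
        cmd+=f[:2]*0.0002   # yield in the direction pushed
print(cmd,manip.current_clock())
E
python3 lower.py
```

```text
0.104 [0.5119 0.0228 0.1036] [ 0.34 -0.15  0.61]
0.1 [0.512  0.0228 0.0997] [0.1  0.46 0.88]
0.096 [0.512  0.0228 0.0957] [-0.06  0.36  0.11]
0.092 [0.512  0.0228 0.0917] [-0.04  0.48  0.53]
0.088 [0.512  0.0228 0.0877] [ 1.26  0.15 -0.6 ]
0.084 [0.512  0.0228 0.0837] [0.18 0.2  0.46]
0.08 [0.512  0.0228 0.0797] [-0.07  0.18 -0.24]
0.076 [0.512  0.0228 0.0757] [0.23 0.67 0.2 ]
0.072 [0.512  0.0228 0.0717] [ 0.26 -0.39  0.42]
0.068 [0.512  0.0228 0.0677] [0.65 0.36 0.25]
0.064 [0.512  0.0228 0.0637] [-0.02  0.05 -0.6 ]
0.06 [0.512  0.0228 0.0597] [0.63 0.38 0.73]
0.056 [0.512  0.0228 0.0557] [ 0.16 -0.27 -0.52]
0.052 [0.512  0.0228 0.0517] [ 0.27 -0.4   0.71]
0.048 [0.512  0.0228 0.0477] [0.42 0.16 0.09]
0.046 [0.5122 0.0228 0.0459] [0.36 0.04 0.2 ]
0.044 [0.5122 0.0228 0.0439] [-0.47  0.6  -0.04]
0.042 [0.5121 0.0228 0.0419] [ 0.81 -0.31  1.22]
[0.51226 0.02281] 16.9083
```

```bash
python3 - <<'E'
from h import *
q0=down(0);z=.042
while z>.0375:
    z-=.0005; manip.servo_line([.51226,.02281,z],ori=q0,vel=.02);manip.sleep(.05)
    f=manip.current_force();print(round(z,4),np.round(manip.current_tool_pos(),4),np.round(f,2))
    if f[2]>0.5: break
effector.open_jaws();manip.sleep(.2);print(manip.current_force(),manip.current_clock(),manip.current_finger_gap())
manip.servo_line([.51226,.02281,.14],ori=q0,vel=.15)
c=viewer.get_calibration("wrist");im=viewer.get_image("wrist");np.save("pics/e0.npy",c,allow_pickle=True);cv2.imwrite("pics/e0.png",im[:,:,::-1])
cv2.imwrite("pics/e0s.png",cv2.resize(viewer.get_image("scene")[120:240,220:360,::-1],None,fx=5,fy=5,interpolation=cv2.INTER_CUBIC))
print(manip.current_tool_pos(),manip.current_clock())
E
```

```text
0.0415 [0.5123 0.0228 0.0415] [ 0.54 -0.44 -2.66]
0.041 [0.5123 0.0228 0.041 ] [-0.46 -0.23 -2.92]
0.0405 [0.5123 0.0228 0.0405] [ 0.61  0.79 -2.62]
0.04 [0.5123 0.0228 0.04  ] [ 0.4   0.01 -3.01]
0.0395 [0.5124 0.0228 0.04  ] [-1.55  0.18  5.56]
[-0.08339331  0.52802093 -0.6827016 ] 19.4417 0.09173145389520143
[0.51131729 0.02282384 0.1389299 ] 20.3583
```

View pics/e0.png

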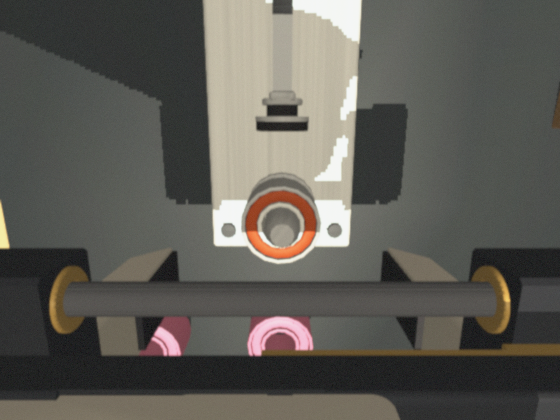

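View pics/e0s.png

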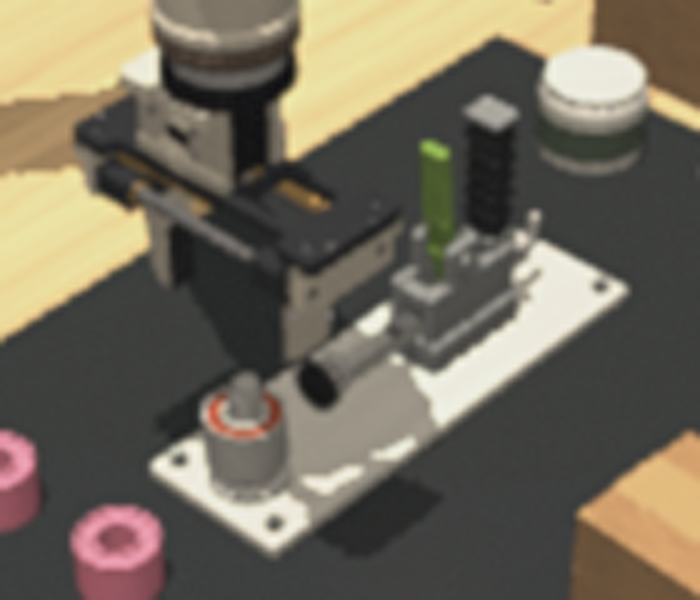

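The bearing is seated: contact came at TCP z 0.040 as predicted, and the brown ring encircles the spindle. Next I'll shut the fingers and locate the trigger from two wrist views.

```bash
python3 - <<'E'
from h import *
q0=down(0)
manip.servo_line([.512,.06,.26],ori=q0,vel=.25)
effector.close(20)
for i,pos in enumerate([[.50,.10,.26],[.52,.14,.26]]):
    manip.servo_line(pos,ori=q0,vel=.2);manip.sleep(.25)
    c=viewer.get_calibration("wrist");im=viewer.get_image("wrist");np.save(f"pics/t{i}.npy",c,allow_pickle=True);cv2.imwrite(f"pics/t{i}.png",im[:,:,::-1])
print(manip.current_tool_pos(),manip.current_clock(),manip.current_finger_gap(),manip.current_force())
c=np.load("pics/e0.npy",allow_pickle=True).item()
print("pad",plane(c,282,122,.065),plane(c,282,131,.065),"bear",plane(c,282,224,.067))
E
```

```text
[0.51985358 0.13924291 0.26008239] 23.7833 0.0005868456523663262 [-0.90078312  1.65948736  0.05363105]
pad [0.51261248 0.08728373 0.065     ] [0.51262469 0.0819732  0.065     ] bear [0.51274941 0.02375851 0.067     ]
```

View pics/t0.png

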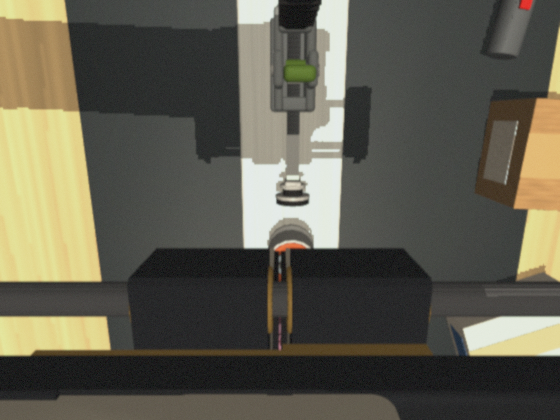

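View pics/t1.png

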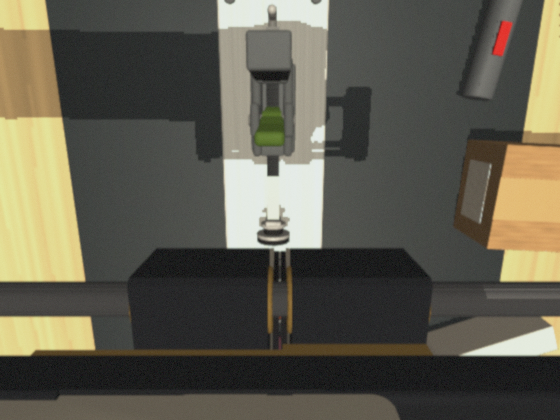

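```bash
python3 - <<'E'
from h import *
a=cv2.imread("pics/t0.png");b=cv2.imread("pics/t1.png")
g=np.hstack([cv2.resize(a[40:110,265:330],None,fx=6,fy=6,interpolation=cv2.INTER_CUBIC),cv2.resize(b[90:160,238:303],None,fx=6,fy=6,interpolation=cv2.INTER_CUBIC)])
cv2.imwrite("pics/t01.png",cv2.convertScaleAbs(g,alpha=1.8))
E
```

```text
(no output)
```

View pics/t01.png

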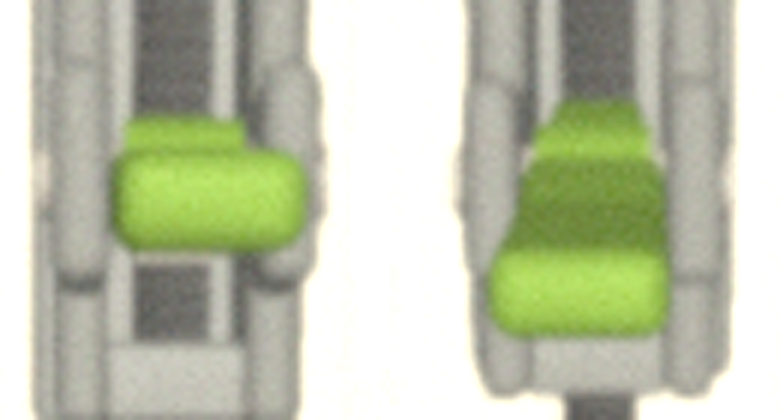

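The green top face is centred at about (299.6,72.9) and (268.9,138.3).

```bash
python3 - <<'E'
from h import *
c0,c1=[np.load(f"pics/t{i}.npy",allow_pickle=True).item() for i in (0,1)]
print(tri([(c0,299.6,72.9),(c1,268.9,138.3)]),plane(c0,299.6,72.9,.172),plane(c1,268.9,138.3,.172))
print("front edge",plane(c0,299.6,81,.172),plane(c1,268.9,145.4,.172))
q=manip.solve_ik([.512,.16,.143],down(0));print(np.round(q,2))
E
```

```text
(array([0.51252062, 0.19274143, 0.16969754]), [np.float64(1.966951085390627e-05), np.float64(1.9669510854031834e-05)]) [0.51238799 0.19250699 0.172     ] [0.51260481 0.19285991 0.172     ]
front edge [0.51244601 0.18776149 0.172     ] [0.51256718 0.18833476 0.172     ]
[-0.95  0.46  0.76  1.94 -0.41  0.89  0.01]
```

```bash
cat > pull.py <<'E'
from h import *
import time
q0=down(0);X=.5125;Z=.143
def fy(n=4):
    s=[]
    for _ in range(n): manip.sleep(.012); s.append(manip.current_force())
    return np.mean(s,0)
def go(y,v=.1): manip.servo_line([X,y,Z],ori=q0,vel=v)
E
python3 - <<'E'
from pull import *
manip.servo_line([X,.160,.20],ori=q0,vel=.2);manip.servo_line([X,.160,Z],ori=q0,vel=.15);manip.sleep(.2)
b=fy(10);print("base",b,manip.current_tool_pos(),manip.current_clock())
y=.168
while y<.196:
    go(y);f=fy()-b;p=manip.current_tool_pos();print(round(y,4),np.round(p,4),np.round(f,2))
    if f[1]<-8: break
    y+=.003
c=viewer.get_calibration("wrist");im=viewer.get_image("wrist");cv2.imwrite("pics/p0.png",im[:,:,::-1])
print(manip.current_clock());np.save("pics/base.npy",b)
E
```

```text
base [ 0.03088247  0.05013568 -0.2428898 ] [0.51309487 0.16023641 0.14387855] 25.0667
0.168 [0.5124 0.1687 0.143 ] [-0.16 -0.41  0.49]
0.171 [0.5124 0.171  0.1429] [ 0.26 -0.18  0.02]
0.174 [0.5125 0.1741 0.143 ] [ 0.18 -0.48  0.23]
0.177 [0.5125 0.1769 0.143 ] [ 0.07 -0.54 -0.08]
0.18 [0.5126 0.1801 0.143 ] [-0.14 -1.23  0.47]
0.183 [0.5126 0.1832 0.143 ] [ 0.78 -0.89  0.77]
0.186 [0.5126 0.1857 0.1431] [ 0.33 -2.53  2.4 ]
0.189 [0.5126 0.189  0.1431] [-0.33 -3.14  2.67]
0.192 [0.5126 0.1923 0.1431] [ 0.2  -2.89  3.07]
0.195 [0.5126 0.1954 0.143 ] [ 0.42 -3.04  3.18]
27.95
```

View pics/p0.png

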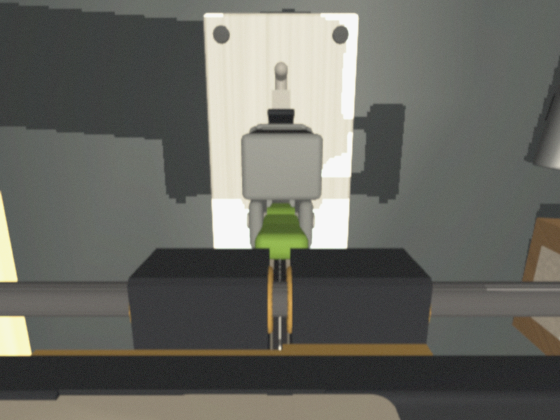

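```bash
cat > pump.py <<'E'
from pull import *
b=np.load("pics/base.npy")
go(.199);print("end",np.round(fy()-b,2));go(.2025);f=fy()-b;print("end",np.round(f,2),manip.current_tool_pos())
def stroke(steps):
    go(.176,.15)
    for y in steps:
        go(y,.12);f=fy()-b;print(round(y,4),round(f[1],2),end=" | ")
        if f[1]<-5.0: print("STOP");return True
    print(manip.current_clock());return False
stroke([.186,.194,.2025])
go(.16,.15)
cv2.imwrite("pics/p1.png",cv2.resize(viewer.get_image("scene")[120:240,220:360,::-1],None,fx=5,fy=5,interpolation=cv2.INTER_CUBIC))
cv2.imwrite("pics/p1t.png",cv2.resize(viewer.get_image("top")[200:255,190:300,::-1],None,fx=7,fy=7,interpolation=cv2.INTER_CUBIC))
print(manip.current_clock())
E
python3 pump.py
```

```text
end [ 1.52 -2.65  0.97]
end [ 1.29 -2.9  -0.24] [0.51234876 0.2026037  0.14277271]
0.186 -1.62 | 0.194 -1.59 | 0.2025 -2.56 | 29.6917
30.225
```

View pics/p1.png

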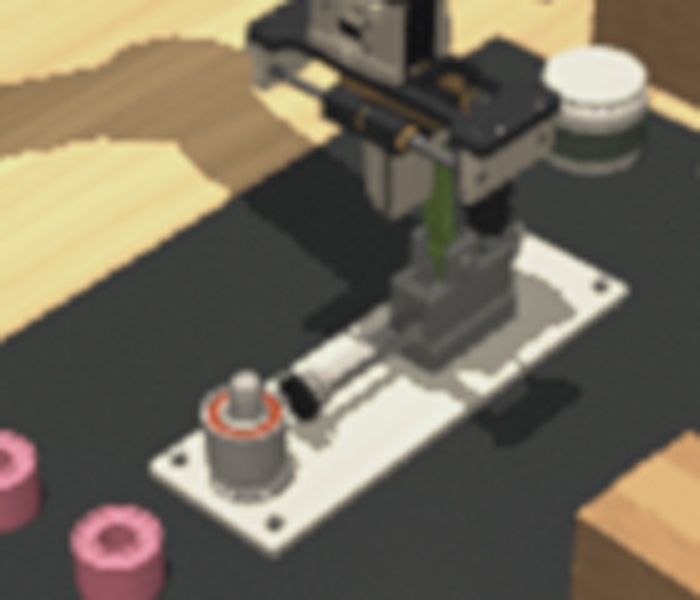

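View pics/p1t.png

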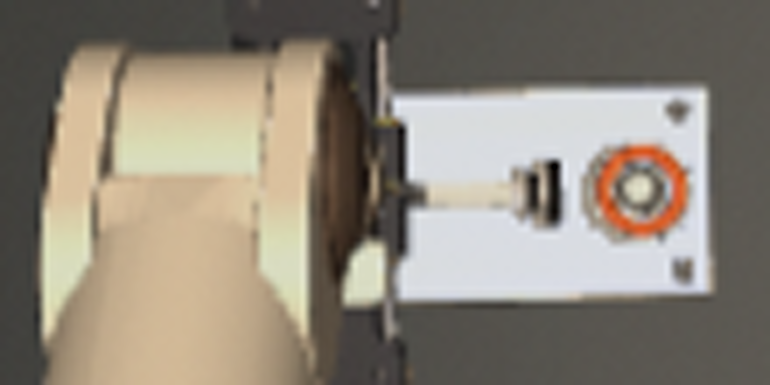

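The pad is clearly forward but not yet touching, with its face at top-crop column 562. The bearing is undisturbed. I'll compute the gap and do one more stroke.

```bash
cat > s3.py <<'E'
from pull import *
ct=viewer.get_calibration("top")
for z in (.048,.065): print("pad y",plane(ct,190+562/7-.4,227,z)[1],"before",plane(ct,195+494/7-.4,227,z)[1])
b=np.load("pics/base.npy")
def stroke(steps,thr=-5.0):
    go(.176,.15)
    for y in steps:
        go(y,.12);f=fy(5)-b;print(round(y,4),round(f[1],2),end=" | ")
        if f[1]<thr: print("STOP");return True
    print(manip.current_clock());return False
stroke([.186,.192,.196,.199,.2025])
cv2.imwrite("pics/p2.png",cv2.resize(viewer.get_image("scene")[120:240,220:360,::-1],None,fx=5,fy=5,interpolation=cv2.INTER_CUBIC))
cv2.imwrite("pics/p2t.png",cv2.resize(viewer.get_image("top")[200:255,190:300,::-1],None,fx=7,fy=7,interpolation=cv2.INTER_CUBIC))
E
python3 s3.py
```

```text
pad y 0.06523840997752156 before 0.08213193455821693
pad y 0.06426808109574736 before 0.08096213691092544
0.186 -1.24 | 0.192 -2.54 | 0.196 -2.81 | 0.199 -3.19 | 0.2025 -3.03 | 31.9417
```

View pics/p2t.png

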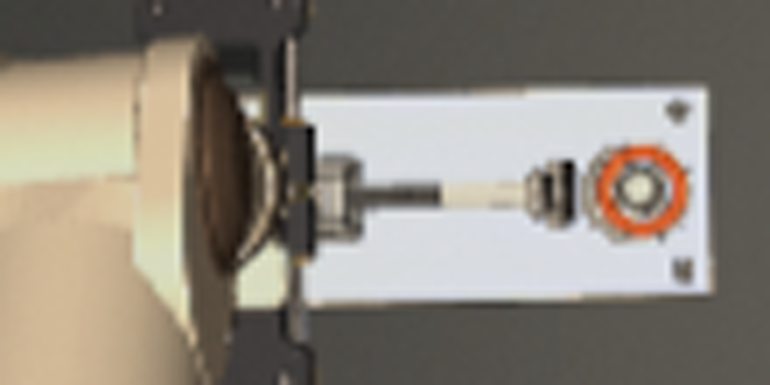

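View pics/p2.png

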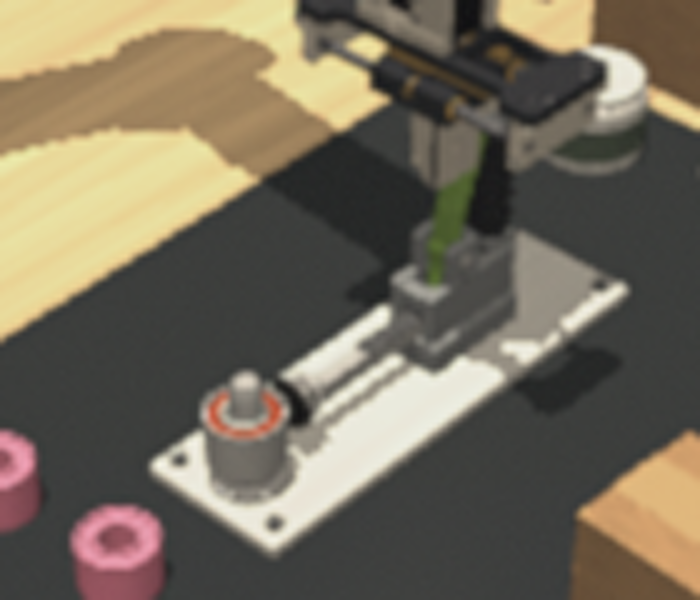

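The gap is about 8 mm now. One more careful stroke, then the final one in fine steps.

```bash
cat > s4.py <<'E'
from pull import *
b=np.load("pics/base.npy")
def stroke(steps,thr=-5.0):
    go(.176,.15)
    for y in steps:
        go(y,.08);f=fy(5)-b;print(round(y,4),round(manip.current_tool_pos()[1],4),np.round(f,2)[1:])
        if f[1]<thr: print("STOP");return True
    print(manip.current_clock());return False
stroke([.186,.192,.195,.197,.199,.201,.2025])
cv2.imwrite("pics/p3t.png",cv2.resize(viewer.get_image("top")[200:255,190:300,::-1],None,fx=7,fy=7,interpolation=cv2.INTER_CUBIC))
print(manip.current_clock())
E
python3 s4.py
```

```text
0.186 0.1871 [-1.23  1.5 ]
0.192 0.1922 [-1.92  2.08]
0.195 0.1949 [-2.65  2.61]
0.197 0.197 [-3.02  1.75]
0.199 0.1991 [-3.14  0.74]
0.201 0.2011 [-3.31 -0.24]
0.2025 0.2025 [-3.57 -0.75]
34.4333
34.4833
```

View pics/p3t.png

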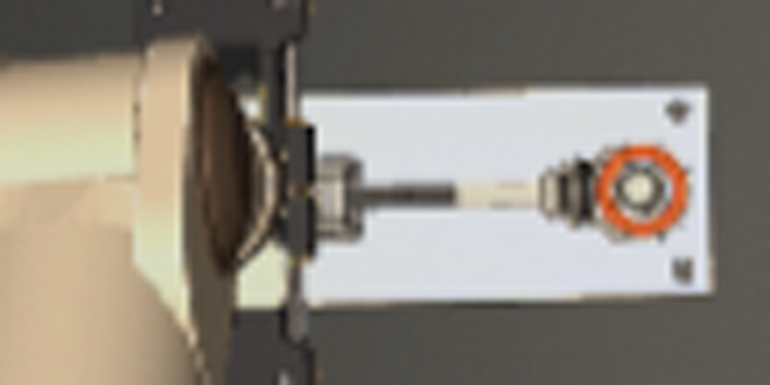

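The pad is now right at the bearing. Now the final stroke in fine steps with force checks, stopping at about 4.8 N above the free-running pull.

```bash
cat > s5.py <<'E'
from pull import *
b=np.load("pics/base.npy")
go(.176,.15);y=.183;pk=0
while y<=.2026:
    go(y,.06);f=fy(5)-b;print(round(y,4),round(manip.current_tool_pos()[1],4),np.round(f,2)[1:])
    if f[1]<-6.2: break
    y+=.0015
print(manip.current_clock())
E
python3 s5.py
```

```text
0.183 0.184 [-1.63  0.87]
0.1845 0.1845 [-1.74  1.04]
0.186 0.1856 [-3.21  2.4 ]
0.1875 0.1872 [-4.32  3.42]
0.189 0.1888 [-5.08  4.35]
0.1905 0.1902 [-5.53  4.64]
0.192 0.1914 [-5.96  5.32]
0.1935 0.1926 [-5.9   5.82]
0.195 0.1938 [-7.35  6.21]
37.45
```

```bash
python3 - <<'E'
from pull import *
b=np.load("pics/base.npy")
print(fy(25)-b,manip.current_tool_pos())
cv2.imwrite("pics/p4.png",cv2.resize(viewer.get_image("scene")[120:240,220:360,::-1],None,fx=5,fy=5,interpolation=cv2.INTER_CUBIC))
cv2.imwrite("pics/p4t.png",cv2.resize(viewer.get_image("top")[200:255,190:300,::-1],None,fx=7,fy=7,interpolation=cv2.INTER_CUBIC))
print(manip.current_clock(),fy(10)-b)
E
```

```text
[-1.25839863 -6.8698951   5.9885925 ] [0.51261906 0.19381644 0.14317049]
37.7583 [-1.34223884 -7.10725522  6.13593524]
```

View pics/p4t.png

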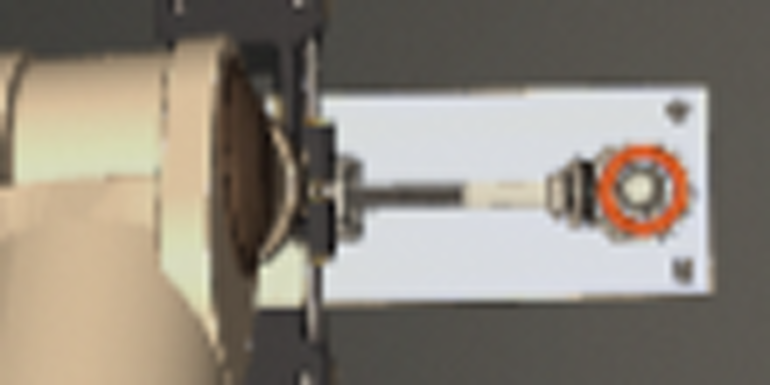

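View pics/p4.png

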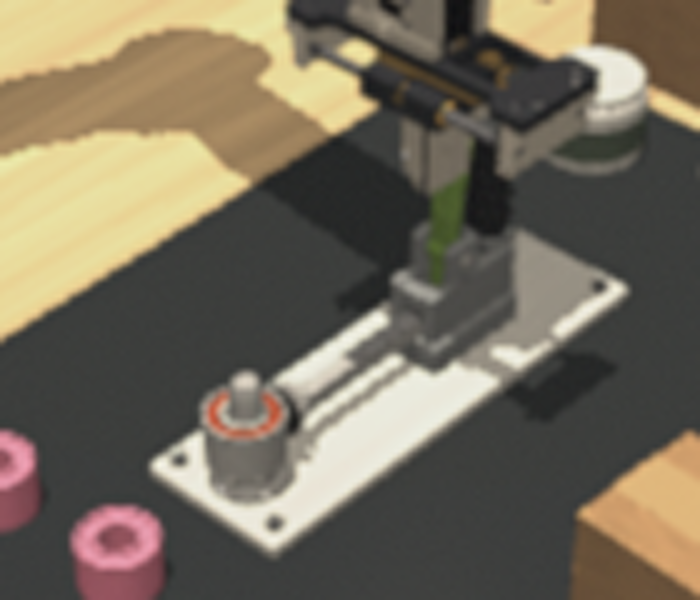

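The pad sits flush on the bearing and the ring is still level around the spindle. The estimates are 7.6–8.3 N from wrist force and about 10 N from rubber travel, so I'll nudge up slightly, verify and hand in.

```bash
python3 - <<'E'
from pull import *
b=np.load("pics/base.npy")
go(.1961,.03);manip.sleep(.4);f=fy(25)-b
print(f,manip.current_tool_pos(),"pad est",(-f[1]-2.9)*.93*2.1)
cv2.imwrite("pics/z.png",cv2.resize(viewer.get_image("scene")[120:240,220:360,::-1],None,fx=5,fy=5,interpolation=cv2.INTER_CUBIC))
manip.sleep(.5);print(fy(10)-b,manip.current_clock())
E
```

```text
[-1.17025285 -7.39198982  5.94259012] [0.51262995 0.19465677 0.14316204] pad est 8.772856124670394
[-0.99327407 -7.57898926  6.06191175] 39.3333
```

View pics/z.png

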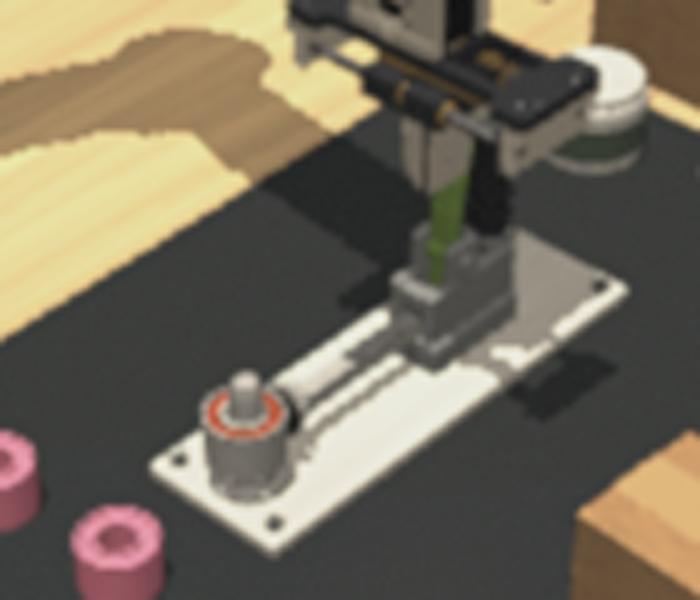

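```bash
python3 -c "
from bench import manip
manip.hand_in();print(manip.current_clock())"
```

```text
the job is handed in; nothing more can be done
the job is handed in; nothing more can be done
```

I handed the job in at about 39 s of the 64 s allowed, with the trigger still held. It reported no verdict.

- **Bearing:** I took the brown-sealed bearing from the tray and lowered it over the spindle in force-checked steps. It met the shoulder at the predicted height with no jamming, and I then let it go. The last scene picture shows it level on the shoulder with the pad against it.
- **Clamp:** I worked the pad up with the trigger only, in four pump strokes and a final fine one. I pulled the trigger with the arm, fingers shut in front of it, rather than squeezing it against the handle.
- **Pad force:** My last estimate is about 9 N, from a steady 7.5 N pull at the trigger. The rubber's travel pointed to a little more, about 10 N one step earlier, when the wrist figure was about 8 N. Both are within 5 to 20 N, but the pad force was not measured directly.
- **Disagreements and gaps:**
  - The close wrist view put the held bearing about 1.3 mm off the tool centre, though it had been gripped on centre. I corrected for 1 mm, and it went on without side load.
  - I saw no bystander move, but I did not measure their positions afterwards.

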